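# Rack the watch-press dies by size

## Robot

A 6-joint arm with a two-finger parallel gripper is mounted at the origin on the work surface. World frame = base frame: x ahead of the robot, y to its left, z up, the work surface at z = 0. Lengths are in mm, angles in rad, forces in N, time in s.
With the tool pointing down it reaches from about 300 to 775 mm from the base axis. Payload 14.6 kg.
Tool frame: the origin (TCP) lies midway between the tips of the shut fingers; the grasp point (between the pads) lies behind it (manip.grip_depth is the z of the grasp point in the tool frame, in mm); z points along the fingers, y is the line along which they close (so a half turn about z gives the same grasp; the last joint's range is limited). The gripper opens to 94 mm and grips with 3 to 60 N. Pads are 16 mm wide; open, the fingers measure 119 mm over their backs; the gripper's body (75 mm by 177 mm) begins 78 mm behind the grasp point.
Start: joints at [-1.22, 0.3, 1.521, -0, 1.321, -0.067], TCP at [223.155, -502.684, 205.446] pointing down, gripper open.
Joint ranges: [-3.03, 3.03], [-0.79, 2.21], [0.23, 2.52], [-1.04, 4.18], [0, 3.07], [-2.55, 2.55]. Speed limits (rad/s): [2.22, 2.22, 2.57, 3.14, 3.14, 3.14].

## Interface

Orientations are given as [roll, pitch, yaw] about the fixed x, y, z axes, in that order (R = Rz(yaw) Ry(pitch) Rx(roll)).
In Python, from cell import manip gives the robot as it stands.
- The arm moves only by the tool move_tool, called after "Emit:" in YAML: its name, and indented under it one key for each argument. Schema: {"type":"object","properties":{"increments":{"type":"object","properties":{"deltas":{"type":"array","items":{"type":"array","items":{"type":"number"},"minItems":6,"maxItems":6},"minItems":1,"maxItems":5}},"additionalProperties":false,"required":["deltas"]},"finger_gap":{"type":"number"},"grip_force":{"type":"number"},"only":{"type":"string"},"quiet":{"type":"boolean"},"lines":{"type":"string"}},"required":["increments"],"additionalProperties":false}. increments is an object whose key "deltas" holds a list of rows, 1 to 5 of them, each of 6 numbers: dx, dy, dz in mm, then a rotation vector rx, ry, rz in rad; each row is the pose to reach, as a shift and turn from the pose commanded when the call began, along the tool's axes at that moment; what a row does not reach only later rows make up. A row lasts 1/10 s, in which the tool goes at most 50 mm and 0.15 rad, less where a joint would pass 70% of its speed; a pose out of reach is approached as far as the arm can. finger_gap is the finger opening in mm, set as the call begins (left out keeps the last). The fingers move at their own pace and stop on an object; grip_force is the grip in N (left out, the last holds). Time passes only in rows, so rows that do not move let the fingers close. The tool returns the time, the measured TCP pose, the force, the opening and the grip force at its end. only (a regular expression) keeps the lines of the reply that match it, lines (a string "A,B") keeps lines A to B, and quiet returns only ok. Input that does not fit is refused with a message, and nothing moves.
- manip.read_state(): the state, without advancing time (a new reading comes with each control period).
- manip.camera(name): name is "scene" or "top" or "wrist"; returns (picture, depth): 480x640x3 uint8, red, green, blue; 480x640 float32, mm along the optical axis (not along the pixel's ray), 0 where there is no reading.
- manip.camera_info(name): a dict with "K" (3x3 intrinsics, pixels), "rvec" (rotation vector, rad) and "tvec" (3), from world to camera coordinates, as OpenCV has them; the wrist camera has in their place "mount" (4x4, takes a point from camera to tool coordinates, whose origin is the TCP and whose axes are the flange's). Camera axes: x right, y down, z forward; pixel columns grow to the right and rows downward; lengths in mm; the calibration is good to about 2 mm. The wrist camera is an equidistant fisheye: a pixel r from the principal point sees the ray r / f radians off the axis. A picture is of the moment at which its call begins: read the wrist's pose just before it. camera_info takes no time and is no camera call.
- manip.sign_off(): hands the job in; it is judged then, once.
The state is a dict: "clock": time; "joints": joint angles; "qd": joint speeds; "effort": joint torques, N m; "eef_pos": TCP position; "eef_rot": TCP orientation; "wrist_force": force on the tool from outside, world axes, zero at the start; "moment": the same for the moment, N m; "finger_gap": finger opening in mm; "finger_force": force on a finger pad.
Only numpy, scipy, OpenCV 4.12 (cv2) and the standard library are available. Lean on these libraries where they do the work, as an engineer would, in place of code of your own. Each camera call takes 0.05 s, during which the arm holds its last target. There are 200 camera calls.

## Task

Line up the five loose white nylon press dies on the wooden rack in order of width: the widest on the felt mark nearest the brass pin, then ever narrower to the narrowest on the mark farthest from it. Stand one die on the middle of each mark, upright with its step up as it stands now, and leave the glass dome, the screwdriver stand and the green-lidded jar where they are.

Things in the scene. Friction and masses are not known exactly. Their poses are not given: they have to be found in the camera images.
- die_a: The narrowest of the five loose press dies: a solid off-white nylon cylinder 20 mm in diameter and 24 mm tall with a flat step 12 mm in diameter and 6 mm tall on top (30 mm in all), and a small dark hole in the middle of its top. It stands upright on the bench, step up, weight 15 to 95 g. Origin: centre of its underside; z up along its axis.
- die_b: The second narrowest of the five loose press dies: a solid off-white nylon cylinder 30 mm in diameter and 24 mm tall with a flat step 22 mm in diameter and 6 mm tall on top (30 mm in all), and a small dark hole in the middle of its top. It stands upright on the bench, step up, weight 15 to 95 g. Origin: centre of its underside; z up along its axis.
- die_c: The middle-sized of the five loose press dies: a solid off-white nylon cylinder 40 mm in diameter and 24 mm tall with a flat step 32 mm in diameter and 6 mm tall on top (30 mm in all), and a small dark hole in the middle of its top. It stands upright on the bench, step up, weight 15 to 95 g. Origin: centre of its underside; z up along its axis.
- die_d: The second widest of the five loose press dies: a solid off-white nylon cylinder 50 mm in diameter and 24 mm tall with a flat step 42 mm in diameter and 6 mm tall on top (30 mm in all), and a small dark hole in the middle of its top. It stands upright on the bench, step up, weight 15 to 95 g. Origin: centre of its underside; z up along its axis.
- die_e: The widest of the five loose press dies: a solid off-white nylon cylinder 60 mm in diameter and 24 mm tall with a flat step 52 mm in diameter and 6 mm tall on top (30 mm in all), and a small dark hole in the middle of its top. It stands upright on the bench, step up, weight 15 to 95 g. Origin: centre of its underside; z up along its axis.
- rack: Fixed flat wooden rack, 75 mm (x) by 420 mm (y) by 15 mm high, with five round black felt marks 62 mm across, flush with its flat top, centred on its y axis at y = -136, -68, 0, 68 and 136 mm. Origin: centre of its underside on the bench; z up, so the top is at z = 15 mm. Its place varies; its long side lies across in front of the robot, slanted up to 13 degrees.
- pin: Fixed brass pin with a ball tip, 24 mm across at the foot and 30 mm tall, standing on top of the rack near one of its ends, on the row's line 192 mm from the rack's centre (56 mm past the end mark); which end varies. The other end bears only a flat steel screw head 12 mm across. Origin: centre of the pin's foot, on the rack's top.
- dome: Bystander: glass dome 76 mm in diameter with a glass knob, on a dark wooden foot 90 mm in diameter; 98 mm tall in all, 0.45 kg, loose. Origin: centre of its underside.
- stand: Bystander: round black and steel screwdriver stand 72 mm in diameter holding four thin upright screwdrivers, 104 mm tall in all, 0.5 kg, loose. Origin: centre of its underside.
- jar: Bystander: small closed jar with a green lid, about 42 mm in diameter and 48 mm tall, loose. Origin: centre of its underside.
Not all that is in view belongs to the job. Leave any purple or turquoise look-alike of the die_b alone.

How it is judged:
By the outcome, as a careful person would: the job done as asked, in the order asked, and still so for the second after the job is handed in, with the robot touching nothing.
It also fails if it takes over 109 s, if anything falls off the work surface, if the arm or the gripper's body presses on something with over 40 N, if the wrist force passes 120 N, or if a joint passes its speed limit or range.

## Working session

There is one attempt and no reset: what is moved stays moved. The work goes in short steps, Python scripts to look and compute and a tool call to move; the robot and the scene stay as the last step left them, time stands still between calls to the robot, and variables do not carry over. Pictures are saved under pics/ and viewed, at most 14 in all, crops included, and the job is handed in when it is done.

```bash
ls; mkdir -p pics
```

Run:
```python
from cell import manip
import cv2,numpy as np
print(manip.grip_depth, manip.read_state())
for n in("top","scene"):
    p,d=manip.camera(n); cv2.imwrite(f"pics/{n}0.png",p[...,::-1]); np.save(f"pics/{n}0.npy",d); print(n,manip.camera_info(n))
print(manip.camera_info("wrist"))
```

```text
pics
-18.8 {'clock': 0.0, 'joints': array([-1.21959936e+00,  3.00478312e-01,  1.52159846e+00, -9.74945266e-06,
        1.32068172e+00, -6.66239833e-02]), 'qd': array([-6.90062292e-04,  9.27965098e-04,  1.10225236e-03,  5.10580159e-04,
       -3.19063774e-05, -4.91410195e-04]), 'effort': array([-5.08915873e-04, -5.31813526e+01, -3.52738559e+01,  7.08053727e-02,
        2.44317355e-02, -1.04346250e-04]), 'eef_pos': array([ 223.06466516, -502.44383536,  204.87501769]), 'eef_rot': array([-3.14042877e+00, -6.81932702e-05,  4.17823328e-01]), 'wrist_force': array([-0.4665955 ,  0.13544631, -0.26611945]), 'moment': array([-0.04104621,  0.04595942,  0.01451776]), 'finger_force': 0.0, 'finger_gap': 93.8039459131018}
top {'K': array([[500.769317  ,   0.        , 320.61195833],
       [  0.        , 500.769317  , 237.30269984],
       [  0.        ,   0.        ,   1.        ]]), 'rvec': array([ 2.18150467, -2.15301825,  0.10113818]), 'tvec': array([ 19.48094784, 595.81363677, 967.24837631])}
scene {'K': array([[586.56502769,   0.        , 315.7054455 ],
       [  0.        , 586.56502769, 249.75836356],
       [  0.        ,   0.        ,   1.        ]]), 'rvec': array([ 1.63530952,  1.71780501, -0.82491372]), 'tvec': array([  20.70519357, -309.23429734, 1574.19341205])}
{'K': array([[371.64829954,   0.        , 318.36617034],
       [  0.        , 371.64829954, 243.07935459],
       [  0.        ,   0.        ,   1.        ]]), 'mount': array([[-4.52737640e-04, -9.62942975e-01, -2.69704695e-01,
         7.91645959e+01],
       [ 9.99999705e-01, -2.68429801e-04, -7.20250402e-04,
        -4.19167257e-02],
       [ 6.21163287e-04, -2.69704942e-01,  9.62942812e-01,
        -1.78619298e+02],
       [ 0.00000000e+00,  0.00000000e+00,  0.00000000e+00,
         1.00000000e+00]])}
```

View pics/top0.png

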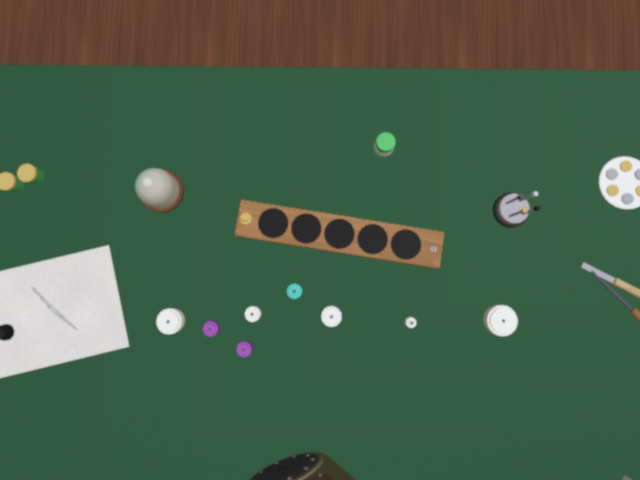

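View pics/scene0.png

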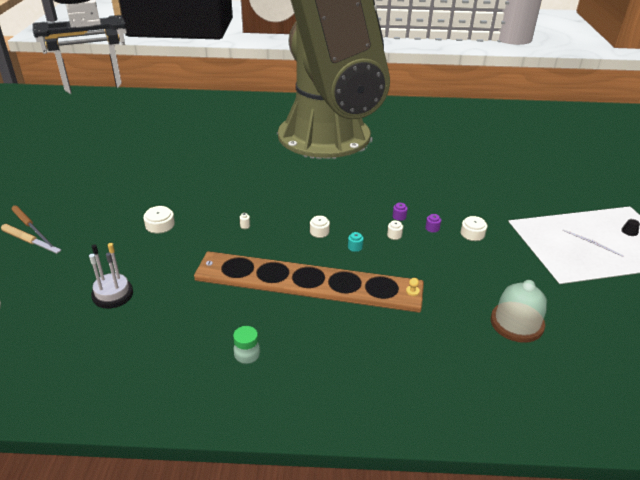

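The top view shows the pin at (246,218) and the screw head at (433,248). The white dies are d? (170,321), b? (253,314), c? (331,316), a? (411,322) and e? (502,320). Things that could be mistaken for them are the purple ones at (211,328) and (244,349), the turquoise one at (294,291), and the white tray at (626,183). Next I measure widths and positions.

Create h.py:
```python
import cv2,numpy as np
from cell import manip
from scipy.spatial.transform import Rotation as Ro
def ray(n,px,z):
    """world point on plane z seen at pixels px (static camera)"""
    i=manip.camera_info(n);R=cv2.Rodrigues(i['rvec'])[0];c=-R.T@i['tvec']
    px=np.atleast_2d(px).astype(float);v=np.c_[px,np.ones(len(px))]@np.linalg.inv(i['K']).T@R
    return c+v*((z-c[2])/v[:,2])[:,None]
def project(n,P):
    i=manip.camera_info(n);return cv2.projectPoints(np.float64(P).reshape(-1,1,3),i['rvec'],i['tvec'],i['K'],None)[0][:,0]
def wproj(P,s):
    """project world points into wrist fisheye given state s"""
    i=manip.camera_info('wrist');M=i['mount'];R=Ro.from_euler('xyz',s['eef_rot']).as_matrix()
    t=(np.atleast_2d(P)-s['eef_pos'])@R; c=(t-M[:3,3])@M[:3,:3]
    return cv2.fisheye.distortPoints((c[:,:2]/c[:,2:])[None],i['K'],np.zeros(4))[0]
def wray(px,s,z):
    i=manip.camera_info('wrist');M=i['mount'];R=Ro.from_euler('xyz',s['eef_rot']).as_matrix()
    u=cv2.fisheye.undistortPoints(np.atleast_2d(px).astype(float)[None],i['K'],np.zeros(4))[0]
    v=np.c_[u,np.ones(len(u))]@M[:3,:3].T@R.T; c=s['eef_pos']+R@M[:3,3]
    return c+v*((z-c[2])/v[:,2])[:,None]
```

Run:
```python
from h import *
p=cv2.imread('pics/top0.png');d=np.load('pics/top0.npy')
i=manip.camera_info('top');R=cv2.Rodrigues(i['rvec'])[0]
v,u=np.mgrid[:480,:640];C=np.stack([(u-i['K'][0,2])/i['K'][0,0]*d,(v-i['K'][1,2])/i['K'][1,1]*d,d],-1)
W=(C-i['tvec'])@R
for n,(x,y) in dict(d=(170,321),b=(253,314),c=(331,316),a=(411,322),e=(502,320),purp1=(211,328),purp2=(244,349),turq=(294,291),dome=(160,190),stand=(512,209),jar=(386,145)).items():
    s=np.s_[y-28:y+28,x-28:x+28];w=W[s];sp=p[s]
    m=(w[...,2]>12)&(np.hypot(*(np.mgrid[-28:28,-28:28]))<27)
    if n not in('dome','stand','jar'):
        m&=np.hypot(*(np.mgrid[-28:28,-28:28]))<22
    t=m&(w[...,2]>27); 
    q=w[m];r=w[t]
    print(n,'body',q[:,:2].min(0).round(1),q[:,:2].max(0).round(1),'mid',((q[:,:2].min(0)+q[:,:2].max(0))/2).round(1),'ext',np.ptp(q[:,:2],0).round(1),'step',((r[:,:2].min(0)+r[:,:2].max(0))/2).round(1),np.ptp(r[:,:2],0).round(1),r[:,2].mean().round(1))
# felt marks
g=cv2.cvtColor(p,cv2.COLOR_BGR2GRAY);m=np.uint8(g<22)
n,l,st,ce=cv2.connectedComponentsWithStats(m)
for k in range(1,n):
    if 400<st[k,4]<1200: print('mark',ce[k].round(1),st[k,2:5],ray('top',ce[k],15)[0].round(1))
print('pin,screw',ray('top',[(246,218),(433.3,248.5)],[20]).round(1))
```

Run:
```python
import cv2
p=cv2.imread('pics/top0.png')[270:365,130:540]
cv2.imwrite('pics/crop0.png',cv2.resize(p,(800,186),interpolation=cv2.INTER_CUBIC))
```

```text
d body [402.6  20.4] [496.4 349. ] mid [449.5 184.7] ext [ 93.9 328.6] step [450.8 182.5] [ 91.2 324.2] 41.9
b body [428.4  20.4] [496.4 174.9] mid [462.4  97.6] ext [ 68.  154.6] step [464.5  95.3] [ 63.8 149.9] 97.3
c body [420.8 -13.1] [496.4  24.5] mid [458.6   5.7] ext [75.6 37.7] step [460.8   5.8] [71.3 29.5] 57.0
a body [ 421. -161.] [496.4  20.4] mid [458.7 -70.3] ext [ 75.5 181.4] step [460.9 -68.8] [ 71.  178.4] 297.8
e body [ 407.9 -361. ] [496.4  20.4] mid [ 452.1 -170.3] ext [ 88.6 381.3] step [ 454.4 -167.6] [ 84.  375.9] 42.1
purp1 body [398.   20.4] [496.4 257.3] mid [447.2 138.8] ext [ 98.4 237. ] step [449.4 137.1] [ 94.  233.5] 93.3
purp2 body [359.9  20.4] [496.4 190.3] mid [428.2 105.3] ext [136.5 169.9] step [428.7 103. ] [135.4 165.2] 107.2
turq body [474.6  20.4] [502.3  92.8] mid [488.5  56.6] ext [27.7 72.4] step [486.6  54.3] [23.6 67.9] 63.4
dome body [496.4  20.4] [732.1 390.9] mid [614.3 205.6] ext [235.7 370.5] step [612.2 205.3] [231.5 369.8] 71.1
stand body [ 496.4 -389.8] [693.1  20.4] mid [ 594.7 -184.7] ext [196.6 410.1] step [ 592.2 -183.3] [191.6 407.4] 67.2
jar body [ 496.4 -118.9] [805.6  20.4] mid [651.  -49.3] ext [309.2 139.2] step [651.  -48.3] [309.2 137.2] 67.7
pin,screw [[ 633.7  178.6   20. ]
 [ 576.8 -198.7   20. ]]
```

View pics/crop0.png

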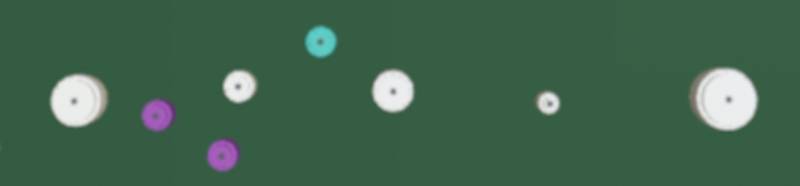

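The crop shows five white dies: d at far left, then b, c and a, with e at far right. The purple and turquoise pieces are clearly different. Depth has dropouts, so I'll mask those.

Run:
```python
from h import *
p=cv2.imread('pics/top0.png');d=np.load('pics/top0.npy')
i=manip.camera_info('top');R=cv2.Rodrigues(i['rvec'])[0]
v,u=np.mgrid[:480,:640];C=np.stack([(u-i['K'][0,2])/i['K'][0,0]*d,(v-i['K'][1,2])/i['K'][1,1]*d,d],-1)
W=(C-i['tvec'])@R; ok=(d>0)&(W[...,2]<125)
for n,(x,y,r) in dict(d=(170,321,24),b=(253,314,15),c=(331,316,20),a=(411,322,12),e=(502,320,24),purp1=(211,328,15),purp2=(244,349,15),turq=(294,291,15),dome=(160,190,30),stand=(512,209,32),jar=(386,145,20)).items():
    m=ok&(np.hypot(u-x,v-y)<r)&(W[...,2]>13)&(W[...,2]<120); t=m&(W[...,2]>27)
    q=W[m];s=W[t]; cc,rr=cv2.minEnclosingCircle(np.float32(q[:,:2])); hx=g=None
    print(n,'body',np.round(cc,1),round(2*rr,1),'step',((s[:,:2].min(0)+s[:,:2].max(0))/2).round(1),np.ptp(s[:,:2],0).round(1),'topz',np.percentile(s[:,2],[50,95]).round(1), 'holepx@30',ray('top',(x,y),30)[0].round(1))
g=p.max(2);m=np.uint8(g<40);m[:190]=0;m[280:]=0
n,l,st,ce=cv2.connectedComponentsWithStats(m)
for k in range(1,n):
    if 300<st[k,4]: print('mark',ce[k].round(1),st[k,2:5],ray('top',ce[k],15)[0].round(1))
```

```text
d body [426.1 324.7] 50.1 step [425.6 324.6] [40.9 39.9] topz [29.2 32. ] holepx@30 [426.7 320.4  30. ]
b body [442.4 160.8] 29.5 step [442.4 160.9] [19.7 18.5] topz [29.8 32.2] holepx@30 [442.6 157.9  30. ]
c body [440.1   5. ] 39.6 step [439.8   5.8] [29.4 29.5] topz [29.  31.7] holepx@30 [440.8   4.9  30. ]
a body [ 429.8 -151.9] 20.6 step [ 430.3 -152.7] [ 9.7 10.6] topz [29.2 32.3] holepx@30 [ 431.3 -151.7   30. ]
e body [ 436.9 -331.1] 60.7 step [ 436.7 -330.3] [48.6 50.4] topz [29.1 31.9] holepx@30 [ 437.6 -329.3   30. ]
purp1 body [412.9 243.1] 30.3 step [413.1 242.9] [21.3 21.8] topz [29.1 31.3] holepx@30 [414.3 239.5  30. ]
purp2 body [373.8 175.6] 30.0 step [372.6 175.7] [23.2 19.7] topz [29.  31.6] holepx@30 [374.8 173.7  30. ]
turq body [488.5  78.7] 29.0 step [486.6  77.5] [23.6 21.5] topz [29.  31.6] holepx@30 [488.5  78.3  30. ]
dome body [689.6 356.1] 87.8 step [690.  354.7] [75.9 71. ] topz [69.1 92. ] holepx@30 [687.  351.9  30. ]
stand body [ 658.1 -358.3] 67.7 step [ 659.7 -359. ] [56.7 56.1] topz [ 31.7 103.4] holepx@30 [ 657.2 -354.2   30. ]
jar body [786.4 -99. ] 41.0 step [786.9 -98.8] [37.4 36.2] topz [46.4 49.6] holepx@30 [ 785.1 -102.7   30. ]
```

Run:
```python
from h import *
p=cv2.imread('pics/top0.png')
print(p[223,273],p[245,406],p[230,255],p[217,246])
g=p.max(2);m=np.uint8(g<45);m[:200]=0;m[265:]=0;m[:,:240]=0;m[:,440:]=0
n,l,st,ce=cv2.connectedComponentsWithStats(m)
P=[]
for k in range(1,n):
    if 300<st[k,4]: w=ray('top',ce[k],15)[0];P.append(w);print('mark',ce[k].round(1),st[k,2:5],w.round(1))
P=np.array(P);P=P[np.argsort(-P[:,1])]
c=P.mean(0);dv=P[0]-P[-1];print(c,np.hypot(*dv[:2]),np.arctan2(-dv[0],dv[1]))
```

```text
[44 42 43] [46 45 46] [ 89 129 169] [117 185 207]
mark [272.6 222.4] [ 27  26 513] [626.1 125.3  15. ]
mark [304.  224.3] [ 26  23 310] [623.1  61.5  15. ]
[624.56940589  93.35764948  15.        ] 63.863397133373034 -0.04640403807455058
```

Emit:
move_tool:
  increments: {"deltas":[[0,0,0,0,0,-0.15],[0,0,0,0,0,-0.3],[0,0,0,0,0,-0.45],[0,0,0,0,0,-0.6],[0,0,0,0,0,-0.6]]}
  finger_gap: 90

```text
clock: 0.6
eef_pos: [223.1, -502.6, 205.1]
eef_rot: [-3.141, -0.0, 1.02]
wrist_force: [0.9, -0.3, 0.4]
finger_gap: 89.9
finger_force: 0.0
```

Emit:
move_tool:
  increments: {"deltas":[[0,0,0,0,0,-0.15],[0,0,0,0,0,-0.3],[0,0,0,0,0,-0.4],[0,0,0,0,0,-0.4]]}

```text
clock: 1.0
eef_pos: [223.1, -502.6, 205.3]
eef_rot: [-3.141, -0.0, 1.415]
wrist_force: [-0.4, 0.4, 0.7]
finger_gap: 89.9
finger_force: 0.0
```

Add to h.py:
```python
def go(x,y,z,yaw=None):
    """print tool-axis shift from the present pose to a world TCP target"""
    s=manip.read_state();R=Ro.from_euler('xyz',s['eef_rot']).as_matrix()
    R=Ro.from_euler('xyz',[np.pi,0,s['eef_rot'][2]]).as_matrix()
    print('from',s['eef_pos'].round(1),s['eef_rot'].round(4),'shift',(R.T@(np.array([x,y,z])-s['eef_pos'])).round(1))
```

Run:
```python
from h import *
p=cv2.imread('pics/top0.png')
r=p[...,2].astype(int);m=np.uint8((r<62)&(p[...,1]<62));m[:200]=0;m[270:]=0;m[:,:240]=0;m[:,440:]=0
m=cv2.morphologyEx(m,cv2.MORPH_OPEN,np.ones((3,3)))
n,l,st,ce=cv2.connectedComponentsWithStats(m);P=[]
for k in range(1,n):
    if 300<st[k,4]: w=ray('top',ce[k],15)[0];P.append(w);print('mark',ce[k].round(1),st[k,2:5],w.round(1))
P=np.array(P);P=P[np.argsort(-P[:,1])]
c=P.mean(0);dv=P[0]-P[-1];print(c,np.hypot(*dv[:2]),np.arctan2(-dv[0],dv[1]))
go(436.9,-331,180)
```

```text
mark [272.7 222.6] [ 28  28 604] [625.6 125.1  15. ]
mark [305.8 227.9] [ 28  27 608] [615.7  57.7  15. ]
mark [338.9 233.2] [ 28  28 612] [605.8  -9.4  15. ]
mark [372.2 238.5] [ 28  28 612] [595.8 -76.8  15. ]
mark [405.6 244. ] [ 28  27 611] [ 585.7 -144.    15. ]
[605.72171024  -9.49471102  15.        ] 271.996731685911 -0.1473485150651406
from [ 223.1 -502.6  205.3] [-3.1414e+00 -3.0000e-04  1.4150e+00] shift [202.7 184.6  25.3]
```

Emit:
move_tool:
  increments: {"deltas":[[40,37,5,0,0,0],[80,73,10,0,0,0],[120,109,15,0,0,0],[160,146,20,0,0,0],[203,185,55,0,0,0]]}

```text
clock: 1.5
eef_pos: [415.4, -348.4, 166.8]
eef_rot: [3.138, 0.002, 1.411]
wrist_force: [0.4, -1.0, -0.6]
finger_gap: 89.9
finger_force: 0.0
```

Emit:
move_tool:
  increments: {"deltas":[[0,0,0,0,0,0],[0,0,0,0,0,0]]}

```text
clock: 1.7
eef_pos: [413.5, -348.8, 164.8]
eef_rot: [-3.141, -0.0, 1.415]
wrist_force: [0.4, -0.0, 0.6]
finger_gap: 90.2
finger_force: 0.0
```

Add to h.py:
```python
def look(f,guess,zs):
    """wrist shot; draw predicted points"""
    s=manip.read_state();p,d=manip.camera('wrist');q=wproj(np.c_[guess,zs],s)
    b=p[...,::-1].copy();cv2.imwrite(f'pics/{f}_raw.png',b)
    for a in q: cv2.drawMarker(b,tuple(int(round(t)) for t in a),(0,0,255),cv2.MARKER_CROSS,14,1)
    cv2.imwrite(f'pics/{f}.png',b);np.save(f'pics/{f}.npy',d);print(q.round(1));return s,p,d
```

Run:
```python
from h import *
s,p,d=look('we',[[436.9,-331]],[30]);print(s['eef_pos'],s['eef_rot'])
```

```text
[[341.8 209.5]]
[ 413.49519364 -348.82023077  164.83167049] [-3.14067939e+00 -4.90496524e-04  1.41476135e+00]
```

View pics/we.png

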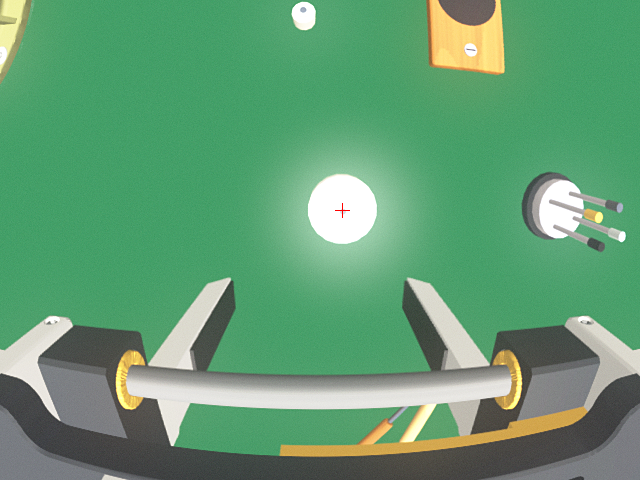

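The wrist view has the prediction exactly on die e at (342,209), so the calibrations agree. Moving to grasp it.

Run:
```python
from h import *
go(436.9,-331,60)
```

```text
from [ 413.  -349.7  165.4] [-3.1415e+00  1.0000e-04  1.4143e+00] shift [ 22.2  20.7 105.4]
```

Emit:
move_tool:
  increments: {"deltas":[[11,10,35,0,0,0],[22.2,20.7,75,0,0,0],[22.2,20.7,105,0,0,0],[22.2,20.7,105,0,0,0]]}
  only: "eef_pos"

```text
eef_pos: [435.0, -330.4, 57.3]
```

Emit:
move_tool:
  increments: {"deltas":[[0,0,25,0,0,0],[0,0,45,0,0,0],[0,0,56,0,0,0],[0,0,56,0,0,0]]}
  only: "pos|force"

```text
eef_pos: [436.6, -331.3, 4.6]
wrist_force: [1.2, -0.6, 0.5]
finger_force: 0.0
```

```bash
python3 -c "
from h import *
go(436.9,-331,4)"
```

```text
from [ 436.6 -331.3    4.6] [-3.1413e+00 -1.0000e-04  1.4158e+00] shift [0.4 0.2 0.6]
```

Emit:
move_tool:
  increments: {"deltas":[[0,0,0,0,0,0],[0,0,0,0,0,0],[0,0,0,0,0,0],[0,0,0,0,0,0],[0,0,0,0,0,0]]}
  finger_gap: 50
  grip_force: 20

```text
clock: 3.05
eef_pos: [437.2, -330.8, 4.8]
eef_rot: [3.141, 0.0, 1.418]
wrist_force: [-0.6, 0.2, 3.7]
finger_gap: 59.8
finger_force: 20.0
```

Emit:
move_tool:
  increments: {"deltas":[[0,0,-30,0,0,0],[0,0,-80,0,0,0],[0,0,-80,0,0,0]]}
  only: "gap|_force|pos"

```text
eef_pos: [439.2, -332.4, 90.0]
wrist_force: [-0.1, -0.5, -0.9]
finger_gap: 59.6
finger_force: 20.0
```

```bash
python3 -c "
from h import *
go(625.6,125.1,82)"
```

```text
from [ 439.2 -332.4   90. ] [3.134  0.0048 1.4179] shift [480.6 114.6   8. ]
```

Emit:
move_tool:
  increments: {"deltas":[[32,8,0,0,0,0],[72,17.5,0,0,0,0],[112,27,0,0,0,0],[152,37,0,0,0,0],[192,47,0,0,0,0]]}
  only: "gap|_force|pos"

```text
eef_pos: [513.0, -146.4, 83.9]
wrist_force: [0.1, -0.2, -0.2]
finger_gap: 59.7
finger_force: 20.0
```

Emit:
move_tool:
  increments: {"deltas":[[40,10,0,0,0,0],[80,20,0,0,0,0],[120,30,0,0,0,0],[160,40,0,0,0,0],[200,50,0,0,0,0]]}
  only: "gap|_force|pos"

```text
eef_pos: [592.9, 43.8, 83.7]
wrist_force: [0.3, -1.4, -0.9]
finger_gap: 60.0
finger_force: 20.0
```

Emit:
move_tool:
  increments: {"deltas":[[40,10,0,0,0,0],[70,17,0,0,0,0],[87,20,0,0,0,0],[87,20,0,0,0,0],[87,20,0,0,0,0]]}
  only: "gap|_force|pos"

```text
eef_pos: [625.3, 124.2, 83.8]
wrist_force: [0.5, -0.2, -1.2]
finger_gap: 59.3
finger_force: 20.0
```

Run:
```python
from h import *
go(625.6,125.1,19.5)
s,p,d=look('m1',[[625.6,125.1],[615.7,57.7],[605.8,-9.4],[585.7,-144]],[15,15,15,15])
```

```text
from [625.3 124.2  83.8] [-3.1409e+00  4.0000e-04  1.4177e+00] shift [ 1.   0.1 64.3]
[[318.1 255.2]
 [318.8 340. ]
 [319.3 406.7]
 [319.8 496.9]]
```

View pics/m1.png

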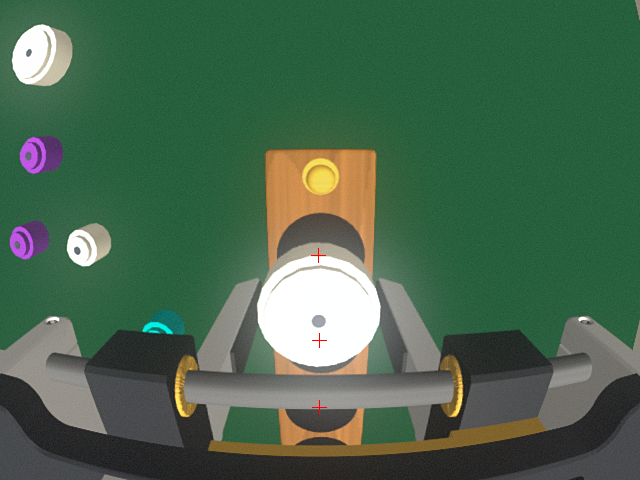

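The die is centred between the fingers at (319,310), and the mark-1 prediction at (318,255) sits on the felt. Lowering.

Emit:
move_tool:
  increments: {"deltas":[[0.5,0,20,0,0,0],[1,0,40,0,0,0],[1,0,55,0,0,0],[1,0,60,0,0,0],[1,0,63,0,0,0]]}
  only: "gap|_force|pos"

```text
eef_pos: [625.8, 125.4, 21.1]
wrist_force: [1.1, 0.1, -0.7]
finger_gap: 59.5
finger_force: 20.0
```

Emit:
move_tool:
  increments: {"deltas":[[0,0,0.5,0,0,0],[0,0,0.5,0,0,0],[0,0,0.5,0,0,0]]}
  only: "gap|_force|pos"

```text
eef_pos: [626.2, 126.0, 21.4]
wrist_force: [1.2, -0.5, -0.3]
finger_gap: 59.7
finger_force: 20.0
```

Emit:
move_tool:
  increments: {"deltas":[[0,0,0,0,0,0],[0,0,0,0,0,0],[0,0,0,0,0,0]]}
  finger_gap: 76
  only: "gap|_force|pos"

```text
eef_pos: [625.9, 125.9, 20.9]
wrist_force: [-0.4, -0.6, -0.5]
finger_gap: 75.6
finger_force: 0.0
```

Emit:
move_tool:
  increments: {"deltas":[[0,0,-25,0,0,0],[0,0,-70,0,0,0],[0,0,-70,0,0,0],[0,0,-70,0,0,0]]}
  finger_gap: 80
  only: "gap|_force|pos"

```text
eef_pos: [626.2, 126.0, 91.7]
wrist_force: [0.4, -0.9, -0.4]
finger_gap: 80.3
finger_force: 0.0
```

Run:
```python
from h import *
go(426.1,324.7,90)
s,p,d=look('m1b',[[625.6,125.1]],[45])
```

```text
from [626.2 126.   91.7] [ 3.1396e+00 -6.0000e-04  1.4178e+00] shift [ 165.9 -228.1    1.7]
[[316.8 268.5]]
```

Emit:
move_tool:
  increments: {"deltas":[[23,-32,0,0,0,0],[47,-65,0,0,0,0],[71,-97,0,0,0,0],[95,-130,0,0,0,0],[119,-163,0,0,0,0]]}
  only: "gap|_force|pos"

```text
eef_pos: [481.0, 269.0, 89.4]
wrist_force: [0.6, 1.3, -0.4]
finger_gap: 80.1
finger_force: 0.0
```

Emit:
move_tool:
  increments: {"deltas":[[24,-32,0,0,0,0],[40,-55,0,0,0,0],[47,-65,0,0,0,0],[47,-65,0,0,0,0],[47,-65,0,0,0,0]]}
  only: "gap|_force|pos"

```text
eef_pos: [426.3, 324.1, 90.3]
wrist_force: [-0.1, -0.7, 1.0]
finger_gap: 80.2
finger_force: 0.0
```

Run:
```python
from h import *
go(426.1,324.7,4.5)
s,p,d=look('wd',[[426.1,324.7],[426.1,324.7]],[30,0])
a=cv2.imread('pics/m1b.png');b=cv2.imread('pics/wd.png')
cv2.imwrite('pics/pair1.png',cv2.resize(np.hstack([a[:,160:480],b[:,80:560]]),(800,480)))
```

```text
from [426.3 324.1  90.3] [-3.1412e+00  5.0000e-04  1.4175e+00] shift [ 0.6 -0.3 85.8]
[[317.3 259.5]
 [317.5 247.1]]
```

View pics/pair1.png

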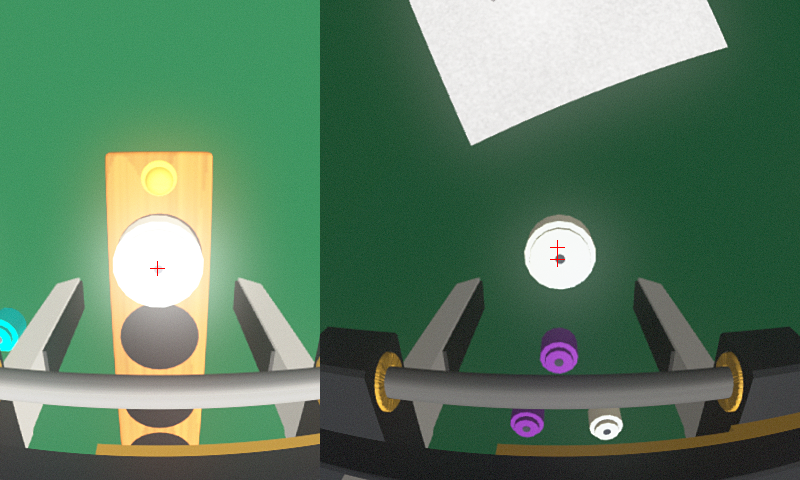

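Die e covers mark 1 evenly, and die d is at its predicted place (560,257), about 1 mm off. Grasping d.

Emit:
move_tool:
  increments: {"deltas":[[0.6,0.5,30,0,0,0],[0.6,0.5,60,0,0,0],[0.6,0.5,78,0,0,0],[0.6,0.5,85.8,0,0,0],[0.6,0.5,85.8,0,0,0]]}
  only: "gap|_force|pos"

```text
eef_pos: [426.7, 324.4, 4.2]
wrist_force: [-0.1, -0.0, 0.2]
finger_gap: 80.3
finger_force: 0.0
```

Emit:
move_tool:
  increments: {"deltas":[[0,0,0,0,0,0],[0,0,0,0,0,0],[0,0,0,0,0,0],[0,0,0,0,0,0],[0,0,0,0,0,0]]}
  finger_gap: 40
  grip_force: 20
  only: "gap|_force|pos"

```text
eef_pos: [426.6, 325.4, 5.4]
wrist_force: [-0.1, -1.3, 4.3]
finger_gap: 49.3
finger_force: 20.0
```

Emit:
move_tool:
  increments: {"deltas":[[0,0,-30,0,0,0],[0,0,-80,0,0,0],[0,0,-80,0,0,0],[0,0,-80,0,0,0]]}
  only: "gap|_force|pos"

```text
eef_pos: [426.6, 325.5, 85.6]
wrist_force: [0.3, -1.4, -0.0]
finger_gap: 49.4
finger_force: 20.0
```

```bash
python3 -c "
from h import *
go(615.7,57.7,85)"
```

```text
from [426.6 325.5  85.6] [ 3.1402e+00 -1.3000e-03  1.4179e+00] shift [-235.9  227.6    0.6]
```

Emit:
move_tool:
  increments: {"deltas":[[-30,30,0,0,0,0],[-62,60,0,0,0,0],[-94,90,0,0,0,0],[-125,120,0,0,0,0],[-156,150,0,0,0,0]]}
  only: "gap|pos"

```text
eef_pos: [550.9, 146.5, 83.2]
finger_gap: 49.7
```

Emit:
move_tool:
  increments: {"deltas":[[-30,30,0,0,0,0],[-60,58,0,0,0,0],[-79.5,77.5,0,0,0,0],[-79.5,77.5,0,0,0,0],[-79.5,77.5,0,0,0,0]]}
  only: "gap|_force|pos"

```text
eef_pos: [614.5, 57.7, 83.2]
wrist_force: [-0.1, 0.6, -0.8]
finger_gap: 49.3
finger_force: 20.0
```

```bash
python3 -c "
from h import *
go(615.7,57.7,20.2)"
```

```text
from [614.5  57.7  83.2] [-3.1389e+00  4.0000e-04  1.4169e+00] shift [ 0.2  1.2 63. ]
```

Emit:
move_tool:
  increments: {"deltas":[[0.2,1,20,0,0,0],[0.2,1,40,0,0,0],[0.2,1,55,0,0,0],[0.2,1,60,0,0,0],[0.2,1,62.5,0,0,0]]}
  only: "_force|pos"

```text
eef_pos: [616.0, 58.4, 22.0]
wrist_force: [0.3, -0.1, -0.1]
finger_force: 20.0
```

Emit:
move_tool:
  increments: {"deltas":[[0,0,0.5,0,0,0],[0,0,0.5,0,0,0],[0,0,0.5,0,0,0]]}
  only: "_force|pos"

```text
eef_pos: [616.7, 57.9, 22.6]
wrist_force: [-0.0, 1.1, -0.9]
finger_force: 20.0
```

Emit:
move_tool:
  increments: {"deltas":[[0,0,0,0,0,0],[0,0,0,0,0,0],[0,0,0,0,0,0]]}
  finger_gap: 66
  only: "gap|_force|pos"

```text
eef_pos: [616.4, 57.9, 22.1]
wrist_force: [0.1, -0.7, 0.4]
finger_gap: 65.7
finger_force: 0.0
```

Emit:
move_tool:
  increments: {"deltas":[[0,0,-25,0,0,0],[0,0,-70,0,0,0],[0,0,-70,0,0,0],[0,0,-70,0,0,0]]}
  finger_gap: 70
  only: "gap|_force|pos"

```text
eef_pos: [616.7, 57.9, 92.7]
wrist_force: [0.1, -0.0, -0.4]
finger_gap: 69.8
finger_force: 0.0
```

```bash
python3 -c "
from h import *
look('m2b',[[615.7,57.7]],[45])"
```

```text
[[316.1 267. ]]
```

Emit:
move_tool:
  increments: {"deltas":[[-20,-41,0,0,0,0],[-40,-82,0,0,0,0],[-60,-124,0,0,0,0],[-79,-165.6,0,0,0,0],[-79,-165.6,0,0,0,0]]}
  only: "gap|_force|pos"

```text
eef_pos: [435.4, 4.4, 90.1]
wrist_force: [0.9, -0.5, 0.2]
finger_gap: 70.0
finger_force: 0.0
```

Emit:
move_tool:
  increments: {"deltas":[[0,0,0,0,0,0],[0,0,0,0,0,0],[0,0,0,0,0,0]]}
  only: "gap|_force|pos"

```text
eef_pos: [441.4, 5.2, 91.6]
wrist_force: [0.7, -0.4, 1.2]
finger_gap: 70.4
finger_force: 0.0
```

Run:
```python
from h import *
go(440,5.2,4.5)
s,p,d=look('wc',[[440,5.2],[440,5.2]],[30,0])
a=cv2.imread('pics/m2b.png');b=cv2.imread('pics/wc.png')
cv2.imwrite('pics/pair2.png',cv2.resize(np.hstack([a[:,160:480],b[:,80:560]]),(800,480)))
```

```text
from [441.4   5.2  91.6] [-3.1412 -0.      1.4181] shift [-0.2 -1.4 87.1]
[[315.8 260.1]
 [316.1 247.7]]
```

View pics/pair2.png

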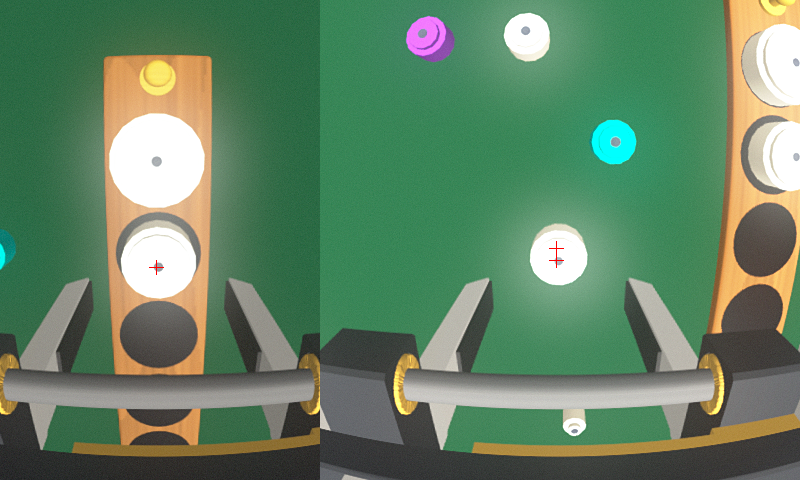

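Die d's hole is at the predicted spot on mark 2, and die c matches its prediction (557,260). Grasping c.

Emit:
move_tool:
  increments: {"deltas":[[0,-1,30,0,0,0],[0,-1,60,0,0,0],[0,-1,78,0,0,0],[0,-1,87,0,0,0],[0,-1,87,0,0,0]]}
  only: "gap|_force|pos"

```text
eef_pos: [439.4, 5.3, 4.1]
wrist_force: [0.3, -0.4, 1.1]
finger_gap: 70.1
finger_force: 0.0
```

Emit:
move_tool:
  increments: {"deltas":[[0,0,0,0,0,0],[0,0,0,0,0,0],[0,0,0,0,0,0],[0,0,0,0,0,0],[0,0,0,0,0,0]]}
  finger_gap: 30
  grip_force: 20
  only: "gap|_force|pos"

```text
eef_pos: [439.9, 5.2, 5.4]
wrist_force: [-0.3, 0.0, 4.4]
finger_gap: 39.6
finger_force: 20.0
```

Emit:
move_tool:
  increments: {"deltas":[[0,0,-30,0,0,0],[0,0,-80,0,0,0],[0,0,-80,0,0,0],[0,0,-80,0,0,0]]}
  only: "gap|_force|pos"

```text
eef_pos: [440.0, 5.2, 85.6]
wrist_force: [0.4, -0.0, -0.5]
finger_gap: 39.6
finger_force: 20.0
```

Emit:
move_tool:
  increments: {"deltas":[[2,30,0,0,0,0],[4,70,0,0,0,0],[7,110,0,0,0,0],[9,150,0,0,0,0],[11,166,0,0,0,0]]}
  only: "gap|pos"

```text
eef_pos: [607.0, -9.6, 82.5]
finger_gap: 39.6
```

Emit:
move_tool:
  increments: {"deltas":[[0,0,0,0,0,0],[0,0,0,0,0,0],[0,0,0,0,0,0]]}
  only: "gap|_force|pos"

```text
eef_pos: [604.3, -9.1, 84.3]
wrist_force: [-0.8, -1.3, -1.0]
finger_gap: 39.3
finger_force: 20.0
```

```bash
python3 -c "
from h import *
go(605.8,-9.4,20.2)"
```

```text
from [604.3  -9.1  84.3] [-3.1402e+00  1.0000e-04  1.4179e+00] shift [-0.1  1.5 64.1]
```

Emit:
move_tool:
  increments: {"deltas":[[0,1,20,0,0,0],[0,1,40,0,0,0],[0,1,55,0,0,0],[0,1,60,0,0,0],[0,1,63,0,0,0]]}
  only: "_force|pos"

```text
eef_pos: [606.2, -9.4, 21.9]
wrist_force: [0.6, 0.3, 0.5]
finger_force: 20.0
```

Emit:
move_tool:
  increments: {"deltas":[[0,0,0.5,0,0,0],[0,0,0.5,0,0,0],[0,0,0.5,0,0,0]]}
  only: "_force|pos"

```text
eef_pos: [606.7, -9.4, 22.1]
wrist_force: [-0.3, 0.2, -0.6]
finger_force: 20.0
```

Emit:
move_tool:
  increments: {"deltas":[[0,0,0,0,0,0],[0,0,0,0,0,0],[0,0,0,0,0,0]]}
  finger_gap: 56
  only: "gap|_force|pos"

```text
eef_pos: [606.4, -9.4, 21.6]
wrist_force: [-0.4, -0.2, 0.6]
finger_gap: 55.5
finger_force: 0.0
```

Emit:
move_tool:
  increments: {"deltas":[[0,0,-25,0,0,0],[0,0,-70,0,0,0],[0,0,-70,0,0,0],[0,0,-70,0,0,0]]}
  finger_gap: 50
  only: "gap|_force|pos"

```text
eef_pos: [606.7, -9.4, 92.2]
wrist_force: [-0.3, 0.4, -0.1]
finger_gap: 50.0
finger_force: 0.0
```

```bash
python3 -c "
from h import *
look('m3b',[[605.8,-9.4]],[45]);go(442.4,160.8,90)"
```

```text
[[316.1 266.9]]
from [606.1  -9.4  91. ] [-3.1412  0.      1.4178] shift [ 143.2 -187.7    1. ]
```

Emit:
move_tool:
  increments: {"deltas":[[26,-34,0,0,0,0],[54,-70,0,0,0,0],[82,-106,0,0,0,0],[110,-142,0,0,0,0],[138,-178,0,0,0,0]]}
  only: "gap|pos"

```text
eef_pos: [449.4, 154.9, 90.1]
finger_gap: 49.7
```

Emit:
move_tool:
  increments: {"deltas":[[5,-9,0,0,0,0],[5,-9,0,0,0,0],[5,-9,0,0,0,0]]}
  only: "gap|_force|pos"

```text
eef_pos: [443.9, 159.9, 91.0]
wrist_force: [-0.1, -0.1, 0.7]
finger_gap: 50.2
finger_force: 0.0
```

Run:
```python
from h import *
go(442.4,160.8,4.5)
s,p,d=look('wb',[[442.4,160.8],[442.4,160.8]],[30,0])
a=cv2.imread('pics/m3b.png');b=cv2.imread('pics/wb.png')
cv2.imwrite('pics/pair3.png',cv2.resize(np.hstack([a[:,160:480],b[:,80:560]]),(800,480)))
```

```text
from [443.9 159.9  91. ] [-3.1412e+00  3.0000e-04  1.4177e+00] shift [ 0.7 -1.6 86.5]
[[315.4 259. ]
 [315.8 246.7]]
```

View pics/pair3.png

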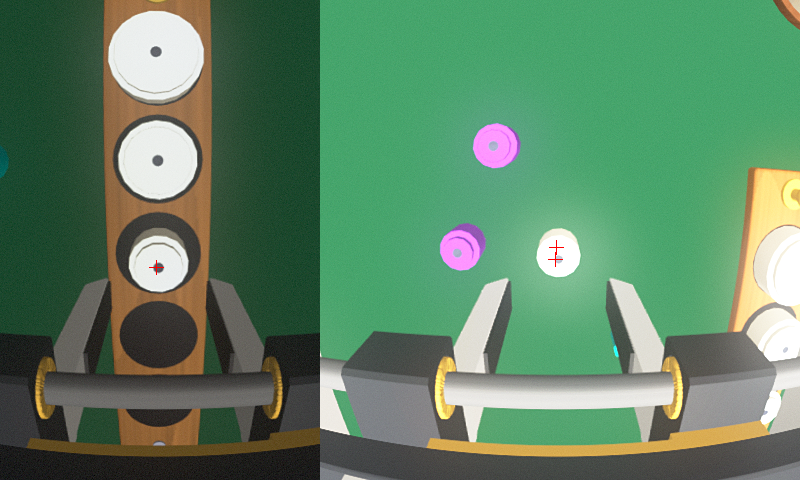

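Die c's hole is on its mark-3 prediction. Die b is at (557,255), with the purple look-alike at (462,248) well to the left of the fingers. Grasping b.

Emit:
move_tool:
  increments: {"deltas":[[0.7,-1,30,0,0,0],[0.7,-1,60,0,0,0],[0.7,-1,78,0,0,0],[0.7,-1,86.5,0,0,0],[0.7,-1,86.5,0,0,0]]}
  only: "gap|_force|pos"

```text
eef_pos: [442.6, 160.5, 4.1]
wrist_force: [1.1, -1.1, 1.1]
finger_gap: 50.0
finger_force: 0.0
```

Emit:
move_tool:
  increments: {"deltas":[[0,0,0,0,0,0],[0,0,0,0,0,0],[0,0,0,0,0,0],[0,0,0,0,0,0],[0,0,0,0,0,0]]}
  finger_gap: 20
  grip_force: 20
  only: "gap|_force|pos"

```text
eef_pos: [443.0, 161.4, 5.7]
wrist_force: [0.2, -1.2, 7.1]
finger_gap: 29.2
finger_force: 20.0
```

Emit:
move_tool:
  increments: {"deltas":[[0,0,-30,0,0,0],[0,0,-80,0,0,0],[0,0,-80,0,0,0],[0,0,-80,0,0,0]]}
  only: "gap|_force|pos"

```text
eef_pos: [442.8, 161.4, 85.7]
wrist_force: [-0.4, 0.0, -0.8]
finger_gap: 29.5
finger_force: 20.0
```

Emit:
move_tool:
  increments: {"deltas":[[-30,27,0,0,0,0],[-63,56,0,0,0,0],[-96,85,0,0,0,0],[-129,114,0,0,0,0],[-162,143,0,0,0,0]]}
  only: "gap|pos"

```text
eef_pos: [559.1, -22.2, 83.3]
finger_gap: 29.5
```

Emit:
move_tool:
  increments: {"deltas":[[-30,27,0,0,0,0],[-49.5,45,0,0,0,0],[-49.5,45,0,0,0,0],[-49.5,45,0,0,0,0]]}
  only: "gap|_force|pos"

```text
eef_pos: [595.2, -76.4, 83.1]
wrist_force: [-0.2, 0.6, -0.2]
finger_gap: 29.5
finger_force: 20.0
```

```bash
python3 -c "
from h import *
go(595.8,-76.8,20.5)"
```

```text
from [595.2 -76.4  83.1] [-3.1388e+00 -2.0000e-04  1.4171e+00] shift [-0.3  0.6 62.6]
```

Emit:
move_tool:
  increments: {"deltas":[[0,0.5,20,0,0,0],[0,0.5,40,0,0,0],[0,0.5,55,0,0,0],[0,0.5,60,0,0,0],[0,0.5,62,0,0,0]]}
  only: "_force|pos"

```text
eef_pos: [596.3, -76.0, 22.5]
wrist_force: [-0.5, 0.0, -0.6]
finger_force: 20.0
```

Emit:
move_tool:
  increments: {"deltas":[[0,0,0.5,0,0,0],[0,0,0.5,0,0,0],[0,0,0.5,0,0,0]]}
  only: "_force|pos"

```text
eef_pos: [596.8, -76.5, 23.1]
wrist_force: [0.4, 0.3, 0.1]
finger_force: 20.0
```

Emit:
move_tool:
  increments: {"deltas":[[0,0,0,0,0,0],[0,0,0,0,0,0],[0,0,0,0,0,0]]}
  finger_gap: 46
  only: "gap|_force|pos"

```text
eef_pos: [596.6, -76.5, 22.6]
wrist_force: [-1.0, 0.9, 0.2]
finger_gap: 45.6
finger_force: 0.0
```

Emit:
move_tool:
  increments: {"deltas":[[0,0,-25,0,0,0],[0,0,-70,0,0,0],[0,0,-70,0,0,0],[0,0,-70,0,0,0]]}
  finger_gap: 50
  only: "gap|_force|pos"

```text
eef_pos: [596.9, -76.6, 93.2]
wrist_force: [0.8, -0.1, 0.7]
finger_gap: 50.2
finger_force: 0.0
```

```bash
python3 -c "
from h import *
look('m4b',[[595.8,-76.8]],[45]);go(429.8,-152.3,90)"
```

```text
[[316.  266.8]]
from [596.3 -76.4  92. ] [-3.1412 -0.      1.4178] shift [-100.4 -153.     2. ]
```

Emit:
move_tool:
  increments: {"deltas":[[-24,-37,0,0,0,0],[-49,-75,0,0,0,0],[-74,-113,0,0,0,0],[-100,-152,0,0,0,0],[-100,-152,0,0,0,0]]}
  only: "gap|pos"

```text
eef_pos: [426.8, -153.0, 91.0]
finger_gap: 50.0
```

Emit:
move_tool:
  increments: {"deltas":[[0,0,0,0,0,0],[0,0,0,0,0,0],[0,0,0,0,0,0]]}
  only: "gap|_force|pos"

```text
eef_pos: [431.7, -151.7, 92.0]
wrist_force: [-0.1, 0.8, -0.4]
finger_gap: 49.8
finger_force: 0.0
```

Run:
```python
from h import *
go(429.8,-152.3,4.5)
s,p,d=look('wa',[[429.8,-152.3],[429.8,-152.3]],[30,0])
a=cv2.imread('pics/m4b.png');b=cv2.imread('pics/wa.png')
cv2.imwrite('pics/pair4.png',cv2.resize(np.hstack([a[:,160:480],b[:,80:560]]),(800,480)))
```

```text
from [ 431.7 -151.7   92. ] [-3.1410e+00 -2.0000e-04  1.4188e+00] shift [-0.9 -1.8 87.5]
[[315.2 260.8]
 [315.6 248.4]]
```

View pics/pair4.png

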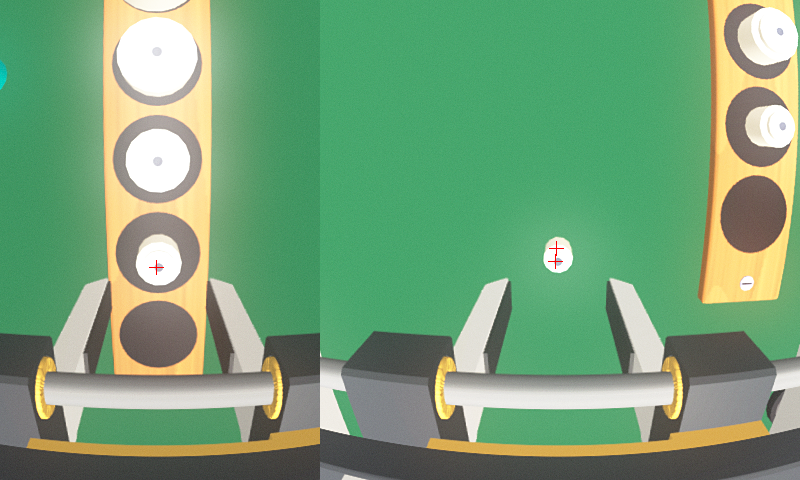

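Die b is centred on mark 4, and die a is at (557,258) as predicted. Grasping a.

Emit:
move_tool:
  increments: {"deltas":[[-0.9,-1.3,30,0,0,0],[-0.9,-1.3,60,0,0,0],[-0.9,-1.3,78,0,0,0],[-0.9,-1.3,87,0,0,0],[-0.9,-1.3,87,0,0,0]]}
  only: "gap|_force|pos"

```text
eef_pos: [429.5, -152.4, 4.6]
wrist_force: [-0.5, 0.1, 1.1]
finger_gap: 49.9
finger_force: 0.0
```

Emit:
move_tool:
  increments: {"deltas":[[0,0,0,0,0,0],[0,0,0,0,0,0],[0,0,0,0,0,0],[0,0,0,0,0,0],[0,0,0,0,0,0]]}
  finger_gap: 10
  grip_force: 20
  only: "gap|_force|pos"

```text
eef_pos: [429.9, -152.9, 5.9]
wrist_force: [-0.3, -0.3, 5.5]
finger_gap: 19.5
finger_force: 20.0
```

Emit:
move_tool:
  increments: {"deltas":[[0,0,-30,0,0,0],[0,0,-80,0,0,0],[0,0,-80,0,0,0],[0,0,-80,0,0,0]]}
  only: "gap|_force|pos"

```text
eef_pos: [430.0, -153.0, 86.1]
wrist_force: [-0.3, -0.3, -0.9]
finger_gap: 19.5
finger_force: 20.0
```

Emit:
move_tool:
  increments: {"deltas":[[6,30,0,0,0,0],[14,68,0,0,0,0],[22,106,0,0,0,0],[30,144,0,0,0,0],[32,153,0,0,0,0]]}
  only: "gap|pos"

```text
eef_pos: [587.6, -143.8, 83.1]
finger_gap: 19.2
```

Emit:
move_tool:
  increments: {"deltas":[[0,0,0,0,0,0],[0,0,0,0,0,0],[0,0,0,0,0,0]]}
  only: "gap|_force|pos"

```text
eef_pos: [584.6, -144.7, 85.2]
wrist_force: [0.3, 0.5, -0.3]
finger_gap: 19.2
finger_force: 20.0
```

```bash
python3 -c "
from h import *
go(585.7,-144,20.5)"
```

```text
from [ 584.6 -144.7   85.2] [-3.1407e+00 -1.0000e-04  1.4173e+00] shift [ 0.9  0.9 64.7]
```

Place, retreat up and aside (clear of the rack), and check from above.

Emit:
move_tool:
  increments: {"deltas":[[0.5,0.7,20,0,0,0],[0.5,0.7,40,0,0,0],[0.5,0.7,55,0,0,0],[0.5,0.7,61,0,0,0],[0.5,0.7,64,0,0,0]]}
  only: "_force|pos"

```text
eef_pos: [586.3, -144.2, 21.2]
wrist_force: [0.6, 0.0, 0.1]
finger_force: 20.0
```

Emit:
move_tool:
  increments: {"deltas":[[0,0,0.5,0,0,0],[0,0,0.5,0,0,0],[0,0,0.5,0,0,0]]}
  only: "_force|pos"

```text
eef_pos: [586.8, -144.2, 21.6]
wrist_force: [-0.3, -0.6, -0.5]
finger_force: 20.0
```

Emit:
move_tool:
  increments: {"deltas":[[0,0,0,0,0,0],[0,0,0,0,0,0],[0,0,0,0,0,0]]}
  finger_gap: 40
  only: "gap|_force|pos"

```text
eef_pos: [586.6, -144.2, 21.1]
wrist_force: [-0.2, 0.4, 0.0]
finger_gap: 38.3
finger_force: 0.0
```

Emit:
move_tool:
  increments: {"deltas":[[0,0,-25,0,0,0],[0,0,-70,0,0,0],[0,0,-100,0,0,0],[0,0,-130,0,0,0]]}
  finger_gap: 50
  only: "gap|_force|pos"

```text
eef_pos: [586.5, -144.1, 152.7]
wrist_force: [-0.3, -0.0, 0.1]
finger_gap: 49.9
finger_force: 0.0
```

Emit:
move_tool:
  increments: {"deltas":[[0,-40,0,0,0,0],[0,-80,0,0,0,0],[0,-120,0,0,0,0],[-30,-160,0,0,0,0],[-60,-200,0,0,0,0]]}
  only: "gap|_force|pos"

```text
eef_pos: [378.1, -172.8, 151.0]
wrist_force: [0.3, -1.2, -0.1]
finger_gap: 50.1
finger_force: 0.0
```

Emit:
move_tool:
  increments: {"deltas":[[-40,0,0,0,0,0],[-80,0,0,0,0,0],[-120,0,0,0,0,0],[-160,0,0,0,0,0],[-160,0,0,0,0,0]]}
  only: "gap|_force|pos"

```text
eef_pos: [354.4, -334.4, 150.9]
wrist_force: [-0.1, -0.3, -0.7]
finger_gap: 50.1
finger_force: 0.0
```

Run:
```python
from h import *
p,d=manip.camera('top');b=p[...,::-1].copy();cv2.imwrite('pics/top1.png',b)
i=manip.camera_info('top');R=cv2.Rodrigues(i['rvec'])[0]
v,u=np.mgrid[:480,:640];W=(np.stack([(u-i['K'][0,2])/i['K'][0,0]*d,(v-i['K'][1,2])/i['K'][1,1]*d,d],-1)-i['tvec'])@R
for n,x,y,r in zip('edcba',[625.6,615.7,605.8,595.8,585.7],[125.1,57.7,-9.4,-76.8,-144],[30,25,20,15,10]):
    m=(d>0)&(np.hypot(W[...,0]-x,W[...,1]-y)<34)&(W[...,2]>30)&(W[...,2]<60);q=W[m]
    cc,rr=cv2.minEnclosingCircle(np.float32(q[:,:2]));print(n,np.round(np.array(cc)-(x,y),1),round(2*rr,1),np.percentile(q[:,2],90).round(1))
cv2.imwrite('pics/fin.png',cv2.resize(b[110:380,120:560],(800,491),interpolation=cv2.INTER_CUBIC))
```

```text
e [-1.1  0.1] 60.0 45.9
d [-0.5  0.7] 50.1 45.9
c [-0.4  0.3] 39.9 45.8
b [0.1 0.4] 29.9 45.6
a [0.  0.8] 20.1 44.6
```

View pics/fin.png

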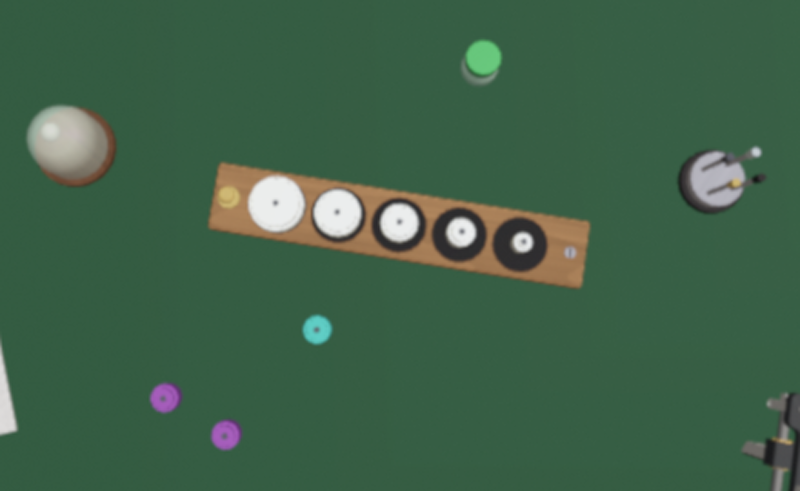

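All five dies stand step up within about 1 mm of their mark centres, running from the pin (228,197) to the screw head (570,252). The bystanders and look-alikes look undisturbed.

```bash
python3 -c "
from cell import manip
print(manip.sign_off())"
```

```text
the job is handed in; nothing more can be done
None
```

The job is handed in: the five dies stand upright, step up, in order from the widest at the brass pin to the narrowest, each measured within about 1 mm of its mark's middle, and the last top view shows the dome, stand, jar and look-alikes where they were.

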